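Hang the coffee tamper in its ring stand

ROBOT

A 6-joint arm with a two-finger parallel gripper is mounted at the origin on the work surface. World frame = base frame: x ahead of the robot, y to its left, z up, the work surface at z = 0. Lengths are in m, angles in rad, forces in N, time in s.
With the tool pointing down it reaches from about 0.275 to 0.825 m from the base axis. Payload 4.9 kg.
Tool frame: the origin (TCP) lies between the finger pads; the fingertips stand 11 mm ahead of it and the grasp point (between the pads) lies 8 mm behind it (robot.nose_length is the z of the fingertips in the tool frame, in m); z points along the fingers, y is the direction in which the jaws open and shut (so a half turn about z gives the same grasp; the last joint's range is limited). The gripper opens to 85 mm and grips with 20 to 120 N. Pads are 22 mm wide; open, the fingers measure 114 mm over their backs; the gripper's body (76 mm by 85 mm) begins 54 mm behind the grasp point. The pads swing forward as they close: fully open they stand 13 mm farther back than shut.
Start: joints at [0.991, 0.326, -0.193, 1.052, 0, 1.437], TCP at [0.237, 0.496, 0.242] pointing down, gripper open.
Joint ranges: [-2.65, 2.65], [-0.97, 1.79], [-1.3, 1.35], [-1.93, 2.1], [-1.47, 1.37], [-3.14, 3.14]. Speed limits (rad/s): [2.57, 2.57, 3.14, 3.14, 3.14, 3.14].

INTERFACE

Orientations are given as [roll, pitch, yaw] about the fixed x, y, z axes, in that order (R = Rz(yaw) Ry(pitch) Rx(roll)).
In Python, from station import robot gives the robot as it stands. The module is installed in compiled form; this text tells all that it offers.
- The arm moves only by the tool play_rows, never from a script. Its argument "increments" is a list of rows, each an object of numbers: "rx", "ry", "rz": the turn, a rotation vector about the world's x, y, z in degrees; "tx", "ty", "tz": the shift along the world's x, y, z in m; "gripper": the closure, from 0 (fully open) to 1 (shut). In form: [{"rx": .., "ry": .., "rz": .., "tx": .., "ty": .., "tz": .., "gripper": ..}, ...]. A call has 1 to 20 rows; each row is the pose to reach, as a shift and turn from the pose commanded when the call began; what a row does not reach only later rows make up. A row lasts 1/10 s, in which the tool goes at most 50 mm and 8.59 degrees, less where a joint would pass 70% of its speed; a pose out of reach is approached as far as the arm can. A call with a gripper value outside its range is refused whole. The fingers move at their own pace and stop on an object; "grip_force" is the grip in N (left out, the last holds). Time passes only in rows, so rows that repeat a pose let the fingers close. It gives the time, the measured TCP pose, the force and the opening at its end, in the units of the state.
- robot.get_state(): the state, without advancing time (a new reading comes with each control period).
- robot.read_camera(name): name is "scene" or "top"; returns a dict with "color" (420x560x3 uint8, red, green, blue), "fx", "fy", "cx", "cy" (pixels), "k1" (the pictures are not rectified: a ray, as slopes to the right and down, at radius r is drawn at 1 + k1 r^2 times it, then the intrinsics apply), "pose" (4x4, takes a point from camera to world coordinates). Camera axes: x right, y down, z forward; pixel columns grow to the right and rows downward; lengths in m; the calibration is good to about 2 mm. A picture is of the moment at which its call begins. There is no depth.
- robot.close_job(): hands the job in, once; it reports no verdict.
The state is a dict: "t": time; "joint_positions": joint angles; "qd": joint speeds; "joint_torque": joint torques, N m; "eef_pos": TCP position; "ee_rot": TCP orientation; "wrist_force": force on the tool from outside, world axes, zero at the start; "torque": the same for the moment, N m; "width": finger opening in m.
Only numpy, scipy, OpenCV 4.12 (cv2) and the standard library are available. Lean on these libraries where they do the work, as an engineer would, in place of code of your own. Each camera call takes 0.05 s, during which the arm holds its last target.

TASK

Draw the coffee tamper up out of its socket in the bamboo spoon holder and put it away in the ring stand: feed it handle-first down through the ring, then press it gently past the sprung catches until its head sits fully home on the ring, upright, and let go. The ring sits a little off its drawn place, so feel the way in and never force it, and leave the other things on the table standing where they are.

Things in the scene. Friction and masses are not known exactly. Their poses are not given: they have to be found in the camera images.
- tamper_center (a point): Coffee tamper, loose, 0.2 to 0.3 kg, standing handle-down in the holder's socket (leaning up to 0.05 rad). Point half-way up its 115 mm length; z axis along it, from handle tip to head. On top a plain steel cylindrical head, 46 mm in diameter, 30 mm tall: its middle is 42.5 mm, its flat underside 27.5 mm above this point.
- tamper_tip (a point): End of the tamper's dark wooden handle, 57.5 mm below tamper_center, 85 mm below the head's underside. The handle is round, 22 mm in diameter, its lowest 26 mm tapering to a flat tip 8 mm wide.
- holder_socket (a point): Fixed bamboo spoon holder, block 60 x 160 mm, 70 mm high. Point: centre of its round socket's mouth, on the top face; socket 24.5 mm in diameter, 60 mm deep, with the tamper's handle tip on its floor (head's underside 25 mm above the block). 85 to 125 mm from the socket along this frame's +y, two fixed bamboo spoons stand up to 137 mm above the table.
- stand_aim (a point): Fixed steel ring stand. Point: where the ring's centre is drawn, level with the ring's flat top face, 110 mm above the table; z up. The real ring sits up to 7.5 mm off along this frame's x and up to 7.5 mm along its y, differently each time (clamp slack; height is true), and does not move in use. Ring: 40 mm outside, through-hole 25 mm, 20 mm tall, square edges.
- stand: Same ring stand, origin on the table under stand_aim, same axes. Arm and 12 mm post are on +x (post at 62 mm, 126 mm tall; clamp 34 mm wide); sides along y are free. Base 10 mm high. 26 mm below the ring's top three sprung rubber buttons reach 1.5 mm into the handle's path: the 22 mm handle drags on them (1 to 8 N) all the way down, so it must be pushed and stays where it is left.
- moka_pot: Bystander: chrome moka pot, 95 mm wide, 172 mm tall, hinged lid closed. Origin under its centre.
- demitasse: Bystander: white ceramic cup, 60 mm wide, 55 mm tall, handle at its +y. Origin under its centre.
- milk_jug: Bystander: glass jug, 72 mm wide, 95 mm tall, handle at its +y. Origin under its centre.
- canister: Bystander: stainless canister with press-button catch, 104 mm wide, 144 mm tall. Origin under its centre.
- sugar_bowl: Bystander: white bowl, 84 mm wide, 50 mm tall. Origin under its centre.
- shaker: Bystander: steel cocoa shaker, 48 mm wide, 98 mm tall. Origin under its centre.

How it is judged:
On the way, in this order (a step that is already met when the one before it is completed fails the run):
1. the tamper is drawn right out of its socket, handle tip above the holder's top (z of tamper_tip in the frame of holder_socket above 0.005 m and z of tamper_tip in the frame of stand above 0.06 m), for 0.1 s.
2. the handle has entered the ring from above, tip 15 mm or more below the ring's top (z of tamper_tip in the frame of stand_aim between -0.07 and -0.015 m and horizontal distance between each of tamper_tip, tamper_center and stand_aim below 0.016 m and angle between tamper_tip's own z axis and vertical below 0.25 rad), for 0.1 s.
At the end, for the whole second after the job is handed in: The tamper hangs handle-down through the ring (within 13 mm of its drawn centre), upright within 0.07 rad, its head's underside within 2.5 mm of the ring's top face, at rest and released (z of tamper_tip in the frame of stand_aim between -0.0875 and -0.0825 m and horizontal distance between tamper_center and stand_aim below 0.013 m and angle between tamper_tip's own z axis and vertical below 0.07 rad and linear speed of tamper below 0.02 m/s and contact force between tamper and the fingers below 0.1 N); the robot touches nothing.
It fails at once if the tamper is forced: more than 27 N in all between it and the ring stand (push plus the squeeze of the catches) (contact force between tamper and stand above 27 N).
It fails at once if a bystander is shoved more than 25 mm (distance of any of moka_pot, demitasse, milk_jug, canister, sugar_bowl, shaker from where it was at the start of the episode above 0.025 m).
It fails at once if a bystander is tipped over (angle between any of moka_pot, demitasse, milk_jug, canister, sugar_bowl, shaker's own z axis and vertical above 0.5 rad).
It also fails if it takes over 72 s, if anything falls off the work surface, if the arm or the gripper's body presses on something with over 40 N, if the wrist force passes 120 N, or if a joint passes its speed limit or range.

## Working session

There is one attempt and no reset: what is moved stays moved. The work goes in short steps, Python scripts to look and compute and a tool call to move; the robot and the scene stay as the last step left them, time stands still between calls to the robot, and variables do not carry over. Pictures are saved under pics/ and viewed, and the job is handed in when it is done.

Besides the shell and the picture viewer there is one more tool, called by a JSON object that holds its "fn" and its "kwargs". play_rows: Moves the arm, as the interface text tells. Its arguments: {"type":"object","properties":{"increments":{"type":"array","items":{"type":"object","properties":{"rx":{"type":"number"},"ry":{"type":"number"},"rz":{"type":"number"},"tx":{"type":"number"},"ty":{"type":"number"},"tz":{"type":"number"},"gripper":{"type":"number"}}}},"grip_force":{"type":"number"}},"required":["increments"]}

```bash
mkdir -p pics; cat > h.py <<'E'
import numpy as np, cv2, pickle
from station import robot
def snap(name,tag):
    c=robot.read_camera(name); pickle.dump(c,open(f'pics/{tag}.pkl','wb'))
    cv2.imwrite(f'pics/{tag}.png',cv2.cvtColor(c['color'],cv2.COLOR_RGB2BGR)); return c
def load(tag): return pickle.load(open(f'pics/{tag}.pkl','rb'))
def ray(c,u,v):
    K=np.array([[c['fx'],0,c['cx']],[0,c['fy'],c['cy']],[0,0,1.]])
    p=cv2.undistortPoints(np.array([[[u,v]]],float),K,np.array([c['k1'],0,0,0,0.]))[0,0]
    T=np.array(c['pose']); return T[:3,3],T[:3,:3]@np.array([p[0],p[1],1])
def atz(c,u,v,z):
    o,d=ray(c,u,v); return o+d*(z-o[2])/d[2]
def proj(c,P):
    T=np.linalg.inv(np.array(c['pose'])); p=T[:3,:3]@np.asarray(P,float)+T[:3,3]; a=p[:2]/p[2]; a=a*(1+c['k1']*(a@a))
    return np.array([a[0]*c['fx']+c['cx'],a[1]*c['fy']+c['cy']])
E
python3 - <<'E'
from h import *
for n in('scene','top'):
    c=snap(n,n+'0'); print(n,c['fx'],c['fy'],c['cx'],c['cy'],c['k1']);print(np.round(c['pose'],3))
print(robot.get_state())
E
```

```text
scene 424.5138759414588 424.5138759414588 276.28636928131505 208.38003017815726 -0.06921017362750309
[[-0.453  0.614 -0.647  1.096]
 [ 0.891  0.328 -0.313  0.239]
 [ 0.02  -0.718 -0.696  0.683]
 [ 0.     0.     0.     1.   ]]
top 399.23181316500785 399.23181316500785 276.3136299561768 211.9685046340115 -0.03985009938262389
[[-0.021 -0.997  0.076  0.5  ]
 [-1.     0.021  0.009 -0.019]
 [-0.01  -0.076 -0.997  0.891]
 [ 0.     0.     0.     1.   ]]
{'t': 0.1, 'joint_positions': array([ 9.90808261e-01,  3.26924728e-01, -1.93467501e-01,  1.05204522e+00,
        3.06716618e-05,  1.43661450e+00]), 'qd': array([ 3.60397208e-04, -1.47957798e-03,  2.78548382e-03,  8.49822878e-04,
       -5.30334881e-04,  6.84024310e-05]), 'joint_torque': array([-7.37067512e-04, -4.44237936e+01,  2.63039267e+01,  7.81068258e-03,
       -2.13009507e-04, -3.36020982e-06]), 'eef_pos': array([0.2368394 , 0.49582284, 0.24155644]), 'ee_rot': array([-3.13997039e+00, -2.49944215e-04,  2.69578619e+00]), 'wrist_force': array([0.28302809, 0.02916585, 0.43251067]), 'torque': array([-0.09367742, -0.0428247 ,  0.04495517]), 'width': 0.08561641083050864}
```

View pics/scene0.png

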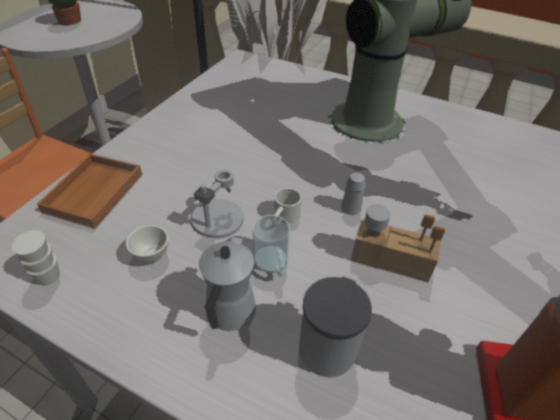

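View pics/top0.png

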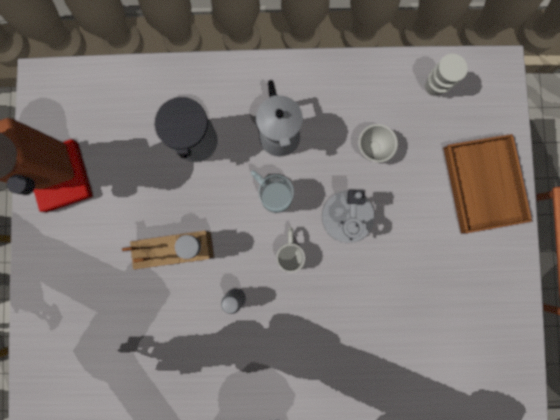

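The scene view shows the tamper head in the block at about (377,218) and the ring at about (224,180). In the top view the tamper head is near (187,246), the ring near (352,228) and the clamp near (356,196). I'll zoom in.

```bash
python3 - <<'E'
from h import *
def crop(tag,u0,v0,w,h,s):
    c=load(tag); im=cv2.cvtColor(c['color'],cv2.COLOR_RGB2BGR)[v0:v0+h,u0:u0+w]
    return cv2.convertScaleAbs(cv2.resize(im,(w*s,h*s),interpolation=cv2.INTER_CUBIC),alpha=1.5)
a=crop('top0',120,220,100,60,8); b=crop('top0',310,180,80,70,8)
cv2.imwrite('pics/a.png',a);cv2.imwrite('pics/b.png',b)
cv2.imwrite('pics/c.png',crop('scene0',180,150,80,80,7)); cv2.imwrite('pics/d.png',crop('scene0',340,165,110,120,5))
E
```

```text
(no output)
```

View pics/a.png

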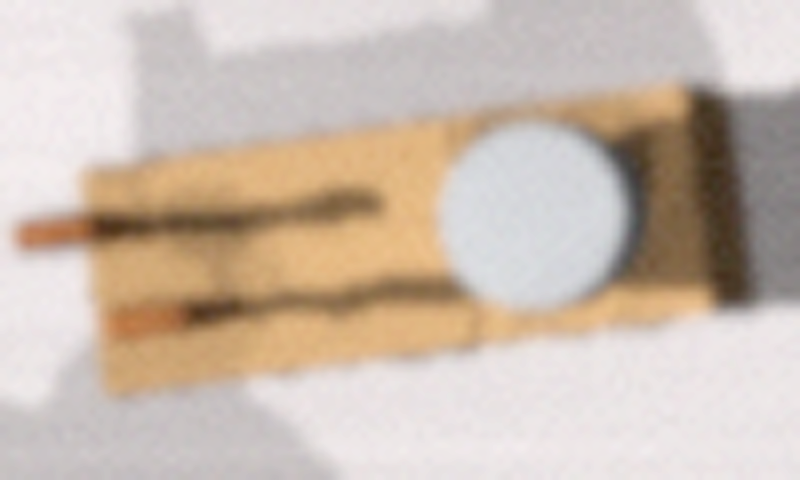

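View pics/b.png

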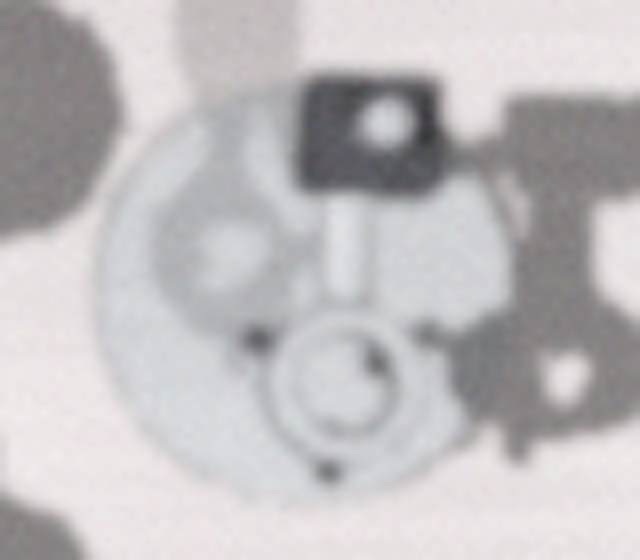

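View pics/c.png

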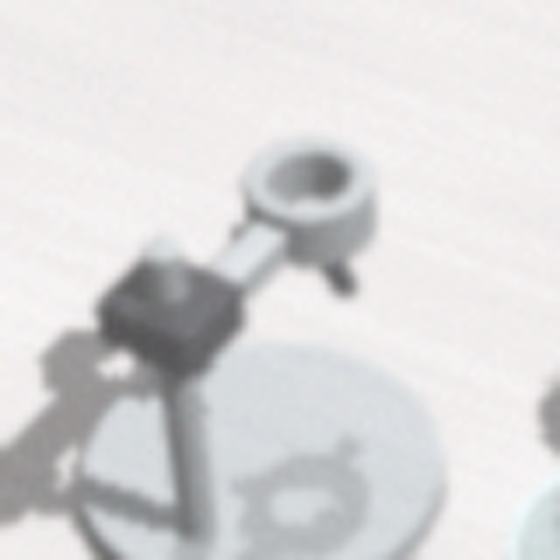

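View pics/d.png

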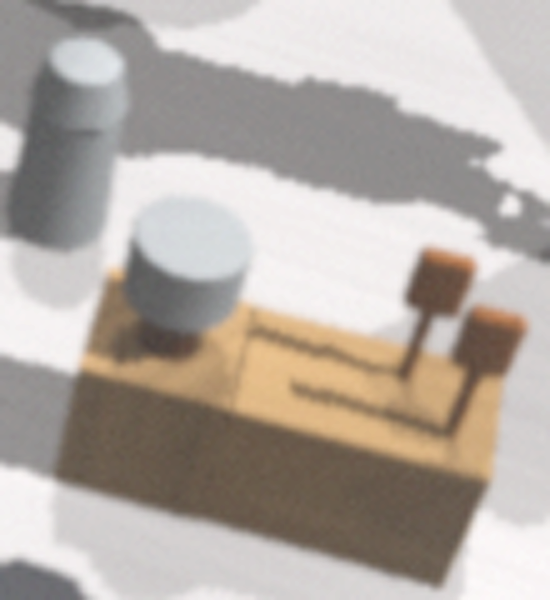

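```bash
cat > ov.py <<'E'
from h import *
def overlay(tag,circs,u0,v0,w,h,s,out,al=1.5,side=True):
    c=load(tag); im=cv2.cvtColor(c['color'],cv2.COLOR_RGB2BGR)[v0:v0+h,u0:u0+w]
    im=cv2.convertScaleAbs(cv2.resize(im,(w*s,h*s),interpolation=cv2.INTER_CUBIC),alpha=al)
    raw=im.copy()
    for (P,r) in circs:
        t=np.linspace(0,2*np.pi,60); pts=[proj(c,[P[0]+r*np.cos(a),P[1]+r*np.sin(a),P[2]]) for a in t]
        pts=np.array([[(p[0]-u0+.5)*s-.5,(p[1]-v0+.5)*s-.5] for p in pts])
        cv2.polylines(im,[np.round(pts).astype(int)],True,(0,0,255),1)
    cv2.imwrite(out,np.hstack([raw,im]) if side else im)
E
python3 - <<'E'
from ov import *
t=load('top0');s=load('scene0')
T=atz(t,186.4,246.4,.125); print('tamper top',T)
# scene top ellipse centre crop (193,240)/5
print('scene',atz(s,340+193.5/5-.5,165+237/5-.5,.125))
R=atz(t,310+337/8-.5,180+380/8-.5,.11); print('ring top',R)
print('ring scene',atz(s,180+311/7-.5,150+181/7-.5,.11))
print('post',atz(t,310+385/8-.5,180+120/8-.5,.126))
# socket: block corners top face z=.07
for x,y in((82,175),(690,90),(715,305),(108,395)): print(atz(t,120+x/8-.5,220+y/8-.5,.07))
overlay('top0',[(R,.02),(R,.0125)],330,205,45,45,8,'pics/o1.png',1.7)
overlay('scene0',[(R,.02),(R,.0125)],205,160,40,40,9,'pics/o2.png',1.5)
overlay('top0',[(T,.023)],165,225,45,45,8,'pics/o3.png',1.5)
overlay('scene0',[(T,.023)],355,195,45,45,8,'pics/o4.png',1.5)
a=[cv2.imread(f'pics/o{i}.png') for i in(1,2,3,4)]
cv2.imwrite('pics/oo.png',np.vstack([cv2.resize(np.hstack(a[:2][:1]),(720,360)),cv2.resize(a[1],(720,360))])[:,:])
cv2.imwrite('pics/o34.png',np.vstack([a[2],a[3]])[:,:])
E
```

```text
tamper top [0.49578991 0.16156107 0.125     ]
scene [0.49514811 0.16323701 0.125     ]
ring top [ 0.52694284 -0.15878303  0.11      ]
ring scene [ 0.52660191 -0.16036539  0.11      ]
post [ 0.58871342 -0.16967393  0.126     ]
[0.50803881 0.29262492 0.07      ]
[0.52688856 0.13429611 0.07      ]
[0.47166915 0.12831081 0.07      ]
[0.45138873 0.28558411 0.07      ]
```

View pics/oo.png

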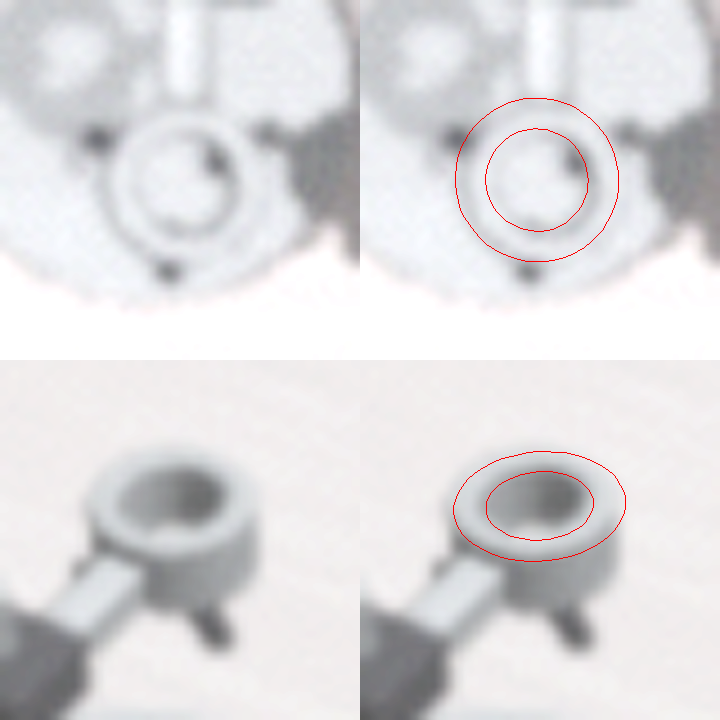

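View pics/o34.png

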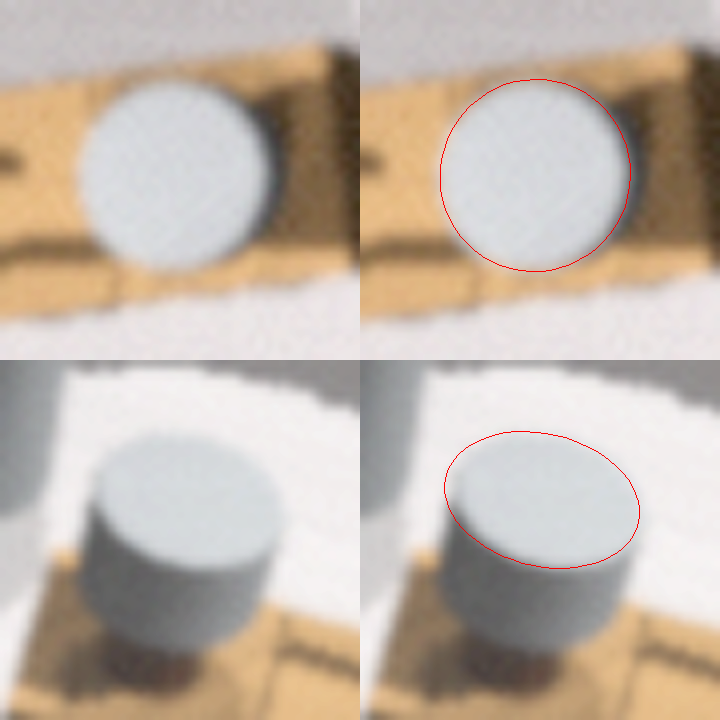

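Head-top overlays match in both views, so the tamper is at about (0.4955, 0.162). The ring hole is slightly right and down of my first circle, about (0.526, -0.1605). Next I'll go above the tamper with the jaws along world y.

{"fn": "play_rows", "kwargs": {"increments": [{"tx": 0.03,"ty": -0.035,"tz": 0,"rz": 3},{"tx": 0.06,"ty": -0.07,"rz": 6},{"tx": 0.09,"ty": -0.11,"rz": 9},{"tx": 0.12,"ty": -0.15,"rz": 12},{"tx": 0.15,"ty": -0.19,"rz": 15},{"tx": 0.18,"ty": -0.23,"rz": 18},{"tx": 0.21,"ty": -0.27,"rz": 21},{"tx": 0.235,"ty": -0.305,"rz": 24},{"tx": 0.259,"ty": -0.334,"rz": 25.5},{"tx": 0.259,"ty": -0.334,"tz": -0.04,"rz": 25.5},{"tx": 0.259,"ty": -0.334,"tz": -0.06,"rz": 25.5},{"tx": 0.259,"ty": -0.334,"tz": -0.06,"rz": 25.5},{"tx": 0.259,"ty": -0.334,"tz": -0.06,"rz": 25.5},{"tx": 0.259,"ty": -0.334,"tz": -0.06,"rz": 25.5}], "grip_force": 30}}

```text
validation failed for argument at $.in...
```

```bash
python3 - <<'E'
from h import *
snap('scene','s1')
s=robot.get_state(); print(s['t'],s['eef_pos'],s['ee_rot'],s['joint_positions'],s['wrist_force'])
E
```

```text
0.15 [0.23691468 0.49590083 0.24168886] [-3.14030658e+00 -1.79974821e-04  2.69577255e+00] [ 9.90784213e-01  3.26771042e-01 -1.93339035e-01  1.05198484e+00
  6.29328836e-06  1.43660420e+00] [-0.32188805  0.04390285  0.16562247]
```

View pics/s1.png

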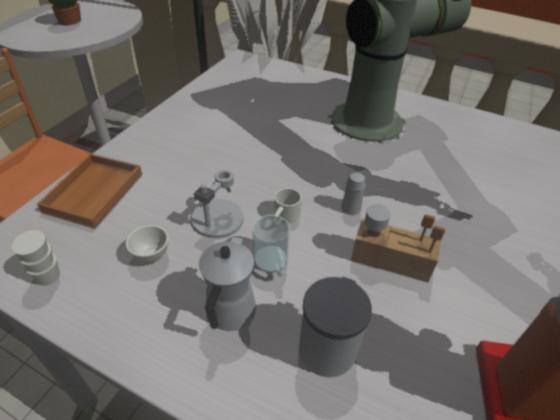

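The arm hasn't moved and the picture is unchanged, because the call was rejected. All the fields are probably required, so I'll fill in every one.

{"fn": "play_rows", "kwargs": {"increments": [{"rx": 0,"ry": 0,"rz": 3,"tx": 0.03,"ty": -0.035,"tz": 0,"gripper": 0},{"rx": 0,"ry": 0,"rz": 6,"tx": 0.06,"ty": -0.07,"tz": 0,"gripper": 0},{"rx": 0,"ry": 0,"rz": 9,"tx": 0.09,"ty": -0.11,"tz": 0,"gripper": 0},{"rx": 0,"ry": 0,"rz": 12,"tx": 0.12,"ty": -0.15,"tz": 0,"gripper": 0},{"rx": 0,"ry": 0,"rz": 15,"tx": 0.15,"ty": -0.19,"tz": 0,"gripper": 0},{"rx": 0,"ry": 0,"rz": 18,"tx": 0.18,"ty": -0.23,"tz": 0,"gripper": 0},{"rx": 0,"ry": 0,"rz": 21,"tx": 0.21,"ty": -0.27,"tz": 0,"gripper": 0},{"rx": 0,"ry": 0,"rz": 24,"tx": 0.235,"ty": -0.305,"tz": 0,"gripper": 0},{"rx": 0,"ry": 0,"rz": 25.5,"tx": 0.259,"ty": -0.334,"tz": 0,"gripper": 0},{"rx": 0,"ry": 0,"rz": 25.5,"tx": 0.259,"ty": -0.334,"tz": -0.03,"gripper": 0},{"rx": 0,"ry": 0,"rz": 25.5,"tx": 0.259,"ty": -0.334,"tz": -0.06,"gripper": 0},{"rx": 0,"ry": 0,"rz": 25.5,"tx": 0.259,"ty": -0.334,"tz": -0.06,"gripper": 0},{"rx": 0,"ry": 0,"rz": 25.5,"tx": 0.259,"ty": -0.334,"tz": -0.06,"gripper": 0}], "grip_force": 30}}

```text
t: 1.45
eef_pos: [0.4956, 0.1622, 0.1823]
ee_rot: [-3.141, -0.002, 3.141]
wrist_force: [-0.8, -0.2, 0.5]
width: 0.0855
```

```bash
python3 - <<'E'
from h import *
snap('scene','s1')
s=robot.get_state(); print(s['t'],s['eef_pos'],s['ee_rot'],s['joint_positions'],s['wrist_force'])
E
```

```text
1.5 [0.49648782 0.16254997 0.18325484] [3.14145685e+00 6.61953093e-04 3.14124752e+00] [ 1.75037438e-01  3.23827211e-01 -3.56572637e-01  8.89720985e-01
  1.82197884e-05  1.75382533e-01] [ 0.43626775 -0.11946536 -0.23717791]
```

View pics/s1.png

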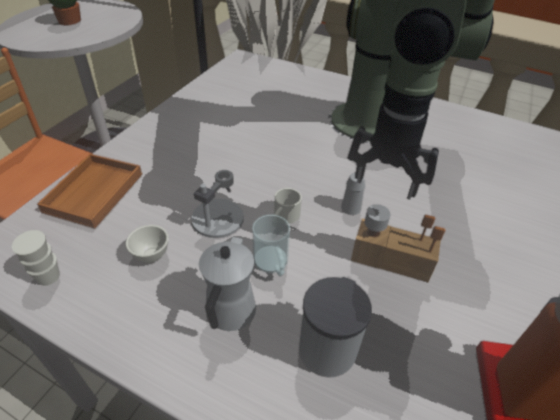

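Gripper is over the head at about (377,215), jaws straddling it with the left-right spread along world y. Descend and close.

{"fn": "play_rows", "kwargs": {"increments": [{"rx": 0,"ry": 0,"rz": 0,"tx": -0.0005,"ty": 0,"tz": -0.025,"gripper": 0},{"rx": 0,"ry": 0,"rz": 0,"tx": -0.0005,"ty": 0,"tz": -0.05,"gripper": 0},{"rx": 0,"ry": 0,"rz": 0,"tx": -0.0005,"ty": 0,"tz": -0.065,"gripper": 0},{"rx": 0,"ry": 0,"rz": 0,"tx": -0.0005,"ty": 0,"tz": -0.076,"gripper": 0},{"rx": 0,"ry": 0,"rz": 0,"tx": -0.0005,"ty": 0,"tz": -0.076,"gripper": 0},{"rx": 0,"ry": 0,"rz": 0,"tx": -0.0005,"ty": 0,"tz": -0.076,"gripper": 0.2},{"rx": 0,"ry": 0,"rz": 0,"tx": -0.0005,"ty": 0,"tz": -0.076,"gripper": 0.35},{"rx": 0,"ry": 0,"rz": 0,"tx": -0.0005,"ty": 0,"tz": -0.076,"gripper": 0.42}], "grip_force": 25}}

```text
t: 2.3
eef_pos: [0.4964, 0.1624, 0.1073]
ee_rot: [3.141, 0.002, 3.141]
wrist_force: [0.1, -0.6, 0.3]
width: 0.0497
```

```bash
python3 - <<'E'
from ov import *
snap('scene','s2')
s=robot.get_state(); print(s['t'],s['eef_pos'],s['ee_rot'],s['wrist_force'],s['width'])
overlay('s2',[],340,140,110,110,6,'pics/s2c.png',side=False)
E
```

```text
2.35 [0.49621554 0.16239165 0.1070723 ] [3.14134280e+00 1.40676402e-03 3.14092516e+00] [ 0.27407785 -0.23051736 -0.49145523] 0.04960914911542856
```

View pics/s2c.png

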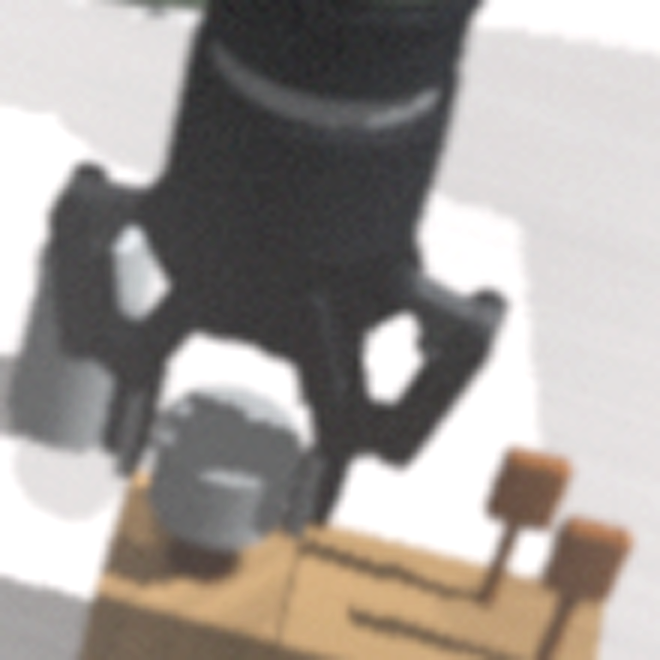

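The pads flank the head evenly at about (155,440) and (300,480) in the crop, so it's safe to close.

{"fn": "play_rows", "kwargs": {"increments": [{"rx": 0,"ry": 0,"rz": 0,"tx": 0,"ty": 0,"tz": 0,"gripper": 0.45},{"rx": 0,"ry": 0,"rz": 0,"tx": 0,"ty": 0,"tz": 0,"gripper": 0.5},{"rx": 0,"ry": 0,"rz": 0,"tx": 0,"ty": 0,"tz": 0,"gripper": 0.6},{"rx": 0,"ry": 0,"rz": 0,"tx": 0,"ty": 0,"tz": 0,"gripper": 0.6},{"rx": 0,"ry": 0,"rz": 0,"tx": 0,"ty": 0,"tz": 0,"gripper": 0.6}], "grip_force": 30}}

```text
t: 2.85
eef_pos: [0.4962, 0.1625, 0.1069]
ee_rot: [3.141, 0.001, 3.141]
wrist_force: [0.1, 0.8, 5.5]
width: 0.0447
```

```bash
python3 - <<'E'
from ov import *
s=robot.get_state(); print(s['t'],s['eef_pos'],s['ee_rot'],s['wrist_force'],s['torque'],s['width'])
E
```

```text
2.85 [0.49621495 0.16246497 0.10688546] [3.14110810e+00 1.29286944e-03 3.14089674e+00] [0.12973118 0.84444478 5.51385822] [ 0.14580037  0.06861456 -0.01179495] 0.044715334826450376
```

{"fn": "play_rows", "kwargs": {"increments": [{"rx": 0,"ry": 0,"rz": 0,"tx": 0,"ty": 0,"tz": 0.005,"gripper": 0.6},{"rx": 0,"ry": 0,"rz": 0,"tx": 0,"ty": 0,"tz": 0.01,"gripper": 0.6},{"rx": 0,"ry": 0,"rz": 0,"tx": 0,"ty": 0,"tz": 0.015,"gripper": 0.6},{"rx": 0,"ry": 0,"rz": 0,"tx": 0,"ty": 0,"tz": 0.02,"gripper": 0.6},{"rx": 0,"ry": 0,"rz": 0,"tx": 0,"ty": 0,"tz": 0.02,"gripper": 0.6}]}}

```text
t: 3.35
eef_pos: [0.496, 0.1623, 0.127]
ee_rot: [3.142, 0.001, 3.141]
wrist_force: [-0.9, 0.9, -2.0]
width: 0.0448
```

```bash
python3 - <<'E'
from ov import *
snap('scene','s3')
s=robot.get_state(); print(s['t'],s['eef_pos'],s['ee_rot'],s['wrist_force'],s['torque'],s['width'])
overlay('s3',[],340,120,110,110,6,'pics/s3c.png',side=False)
E
```

```text
3.4 [0.49588639 0.16227346 0.12664596] [3.14156090e+00 6.88542133e-04 3.14082747e+00] [-0.06116641  0.19289278 -1.62481158] [ 0.03114651 -0.00910789  0.00531383] 0.04488357146630759
```

View pics/s3c.png

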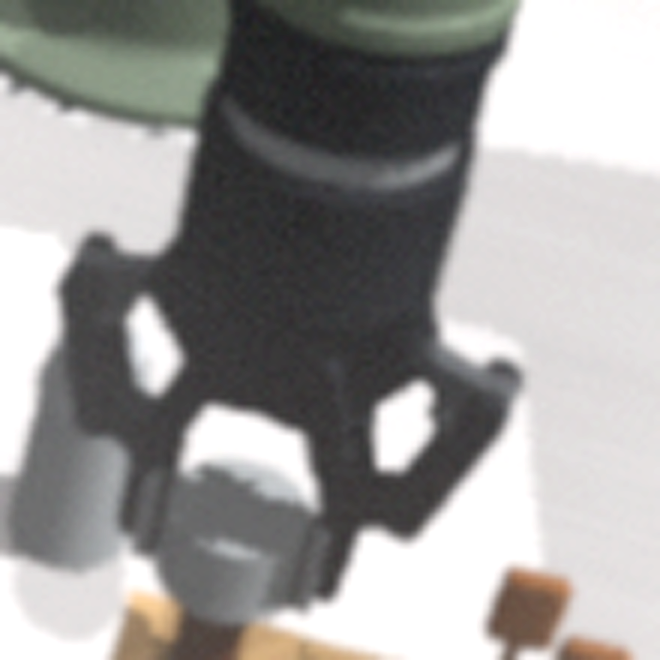

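The head rises with the gripper and the brown handle shows below it at about (210,640). I'll lift clear.

{"fn": "play_rows", "kwargs": {"increments": [{"rx": 0,"ry": 0,"rz": 0,"tx": 0,"ty": 0,"tz": 0.012,"gripper": 0.6},{"rx": 0,"ry": 0,"rz": 0,"tx": 0,"ty": 0,"tz": 0.024,"gripper": 0.6},{"rx": 0,"ry": 0,"rz": 0,"tx": 0,"ty": 0,"tz": 0.036,"gripper": 0.6},{"rx": 0,"ry": 0,"rz": 0,"tx": 0,"ty": 0,"tz": 0.048,"gripper": 0.6},{"rx": 0,"ry": 0,"rz": 0,"tx": 0,"ty": 0,"tz": 0.06,"gripper": 0.6},{"rx": 0,"ry": 0,"rz": 0,"tx": 0,"ty": 0,"tz": 0.075,"gripper": 0.6},{"rx": 0,"ry": 0,"rz": 0,"tx": 0,"ty": 0,"tz": 0.09,"gripper": 0.6},{"rx": 0,"ry": 0,"rz": 0,"tx": 0,"ty": 0,"tz": 0.105,"gripper": 0.6},{"rx": 0,"ry": 0,"rz": 0,"tx": 0,"ty": 0,"tz": 0.11,"gripper": 0.6},{"rx": 0,"ry": 0,"rz": 0,"tx": 0,"ty": 0,"tz": 0.11,"gripper": 0.6},{"rx": 0,"ry": 0,"rz": 0,"tx": 0,"ty": 0,"tz": 0.11,"gripper": 0.6}]}}

```text
t: 4.5
eef_pos: [0.4953, 0.1622, 0.2359]
ee_rot: [-3.141, -0.001, 3.141]
wrist_force: [0.5, -0.9, -2.2]
width: 0.0449
```

```bash
python3 - <<'E'
from ov import *
s=robot.get_state(); print(s['t'],s['eef_pos'],s['ee_rot'],s['wrist_force'],s['torque'],s['width'])
snap('scene','s4')
overlay('s4',[],330,80,130,110,5,'pics/s4c.png',2,side=False)
E
```

```text
4.5 [0.49533263 0.16220137 0.23590299] [-3.14145971e+00 -5.94660333e-04  3.14082743e+00] [ 0.48317274 -0.86037409 -2.19328523] [ 0.02660459 -0.00165694  0.01885254] 0.04494752959400019
```

View pics/s4c.png

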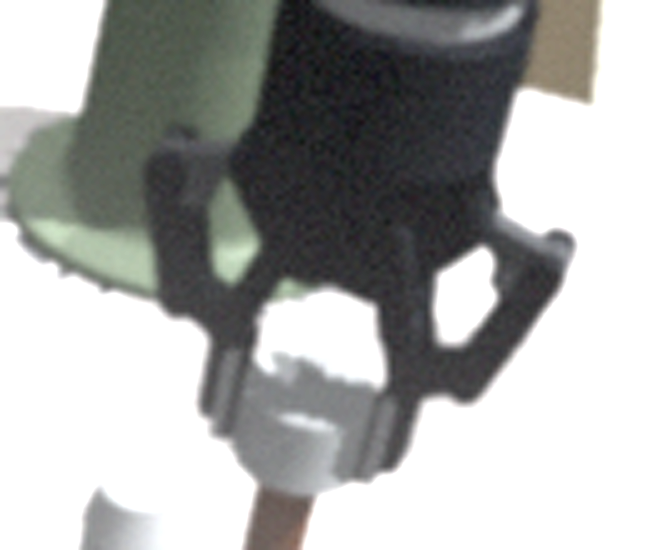

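```bash
python3 - <<'E'
from ov import *
tx,ty=.4955,.1622; z=.139
ci=[((tx,ty,z),.004),((tx,ty,z+.026),.011),((tx,ty,z+.055),.011),((tx,ty,z+.085),.023)]
overlay('s4',ci,355,135,60,90,6,'pics/s4o.png',1.3)
E
```

```text
(no output)
```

View pics/s4o.png

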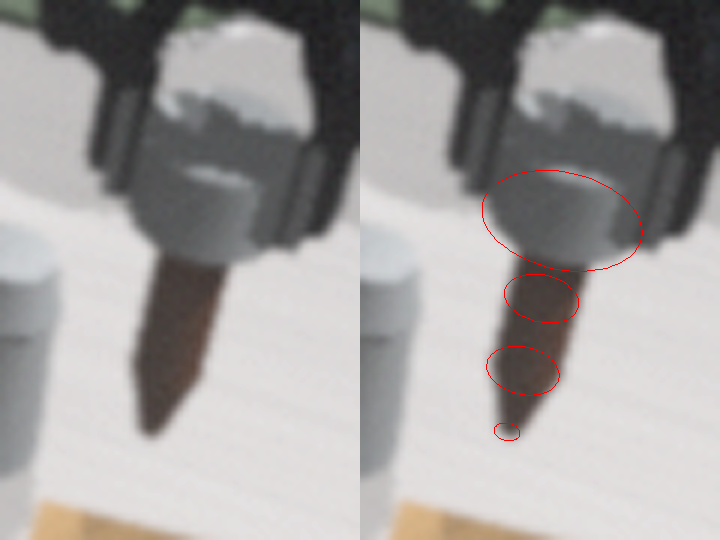

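The overlay on the lifted tamper agrees to about 1 px, with little lean in this view (tip at crop (150,435)). Next I'll carry it over the ring, stopping short of descending.

{"fn": "play_rows", "kwargs": {"increments": [{"rx": 0,"ry": 0,"rz": 0,"tx": 0.002,"ty": -0.01,"tz": 0.005,"gripper": 0.6},{"rx": 0,"ry": 0,"rz": 0,"tx": 0.004,"ty": -0.03,"tz": 0.005,"gripper": 0.6},{"rx": 0,"ry": 0,"rz": 0,"tx": 0.007,"ty": -0.055,"tz": 0.005,"gripper": 0.6},{"rx": 0,"ry": 0,"rz": 0,"tx": 0.01,"ty": -0.08,"tz": 0.005,"gripper": 0.6},{"rx": 0,"ry": 0,"rz": 0,"tx": 0.013,"ty": -0.11,"tz": 0.005,"gripper": 0.6},{"rx": 0,"ry": 0,"rz": 0,"tx": 0.016,"ty": -0.14,"tz": 0.005,"gripper": 0.6},{"rx": 0,"ry": 0,"rz": 0,"tx": 0.019,"ty": -0.17,"tz": 0.005,"gripper": 0.6},{"rx": 0,"ry": 0,"rz": 0,"tx": 0.022,"ty": -0.2,"tz": 0.005,"gripper": 0.6},{"rx": 0,"ry": 0,"rz": 0,"tx": 0.024,"ty": -0.23,"tz": 0.005,"gripper": 0.6},{"rx": 0,"ry": 0,"rz": 0,"tx": 0.026,"ty": -0.26,"tz": 0.005,"gripper": 0.6},{"rx": 0,"ry": 0,"rz": 0,"tx": 0.028,"ty": -0.285,"tz": 0.005,"gripper": 0.6},{"rx": 0,"ry": 0,"rz": 0,"tx": 0.03,"ty": -0.305,"tz": 0.005,"gripper": 0.6},{"rx": 0,"ry": 0,"rz": 0,"tx": 0.0305,"ty": -0.318,"tz": 0.002,"gripper": 0.6},{"rx": 0,"ry": 0,"rz": 0,"tx": 0.0305,"ty": -0.3227,"tz": 0,"gripper": 0.6},{"rx": 0,"ry": 0,"rz": 0,"tx": 0.0305,"ty": -0.3227,"tz": 0,"gripper": 0.6},{"rx": 0,"ry": 0,"rz": 0,"tx": 0.0305,"ty": -0.3227,"tz": 0,"gripper": 0.6},{"rx": 0,"ry": 0,"rz": 0,"tx": 0.0305,"ty": -0.3227,"tz": 0,"gripper": 0.6},{"rx": 0,"ry": 0,"rz": 0,"tx": 0.0305,"ty": -0.3227,"tz": 0,"gripper": 0.6}]}}

```text
t: 6.35
eef_pos: [0.5262, -0.1596, 0.2365]
ee_rot: [3.142, 0.0, -3.141]
wrist_force: [0.3, 0.6, -1.5]
width: 0.0447
```

```bash
python3 - <<'E'
from ov import *
s=robot.get_state(); print(s['t'],s['eef_pos'],s['ee_rot'],s['wrist_force'],s['torque'],s['width'])
snap('scene','s5')
tx,ty,zz=s['eef_pos']; z=zz-.0969
ci=[((tx,ty,z),.004),((tx,ty,z+.026),.011),((tx,ty,z+.055),.011),((tx,ty,z+.085),.023),((.5266,-.1604,.11),.02),((.5266,-.1604,.11),.0125)]
overlay('s5',ci,195,100,60,100,6,'pics/s5o.png',1.3)
E
```

```text
6.35 [ 0.52622504 -0.15963029  0.2364521 ] [ 3.14153334e+00  1.69048995e-04 -3.14105971e+00] [ 0.30156146  0.55708364 -1.53295935] [ 0.02253028 -0.01617269  0.02236481] 0.04469772869637896
```

View pics/s5o.png

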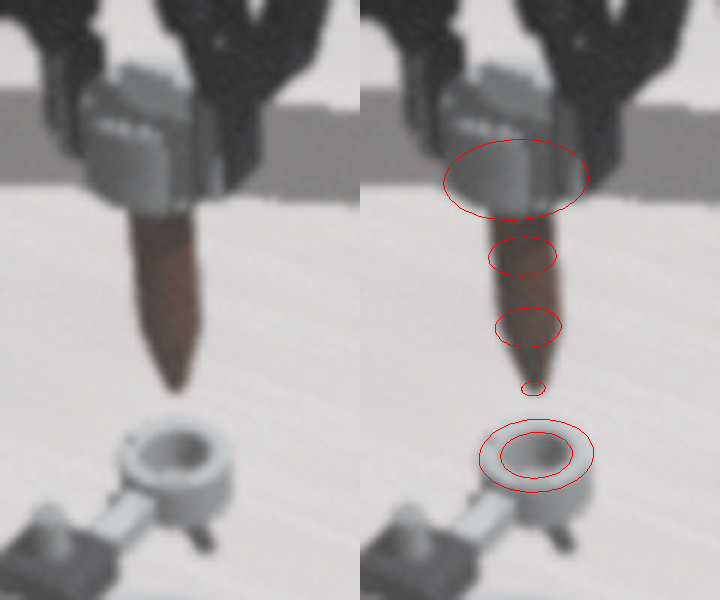

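Tip (crop 176,390) is right above the hole (178,452) in this view; overlays of both fit. Descend stepwise, reading force.

{"fn": "play_rows", "kwargs": {"increments": [{"rx": 0,"ry": 0,"rz": 0,"tx": 0,"ty": -0.0005,"tz": -0.008,"gripper": 0.6},{"rx": 0,"ry": 0,"rz": 0,"tx": 0,"ty": -0.0005,"tz": -0.016,"gripper": 0.6},{"rx": 0,"ry": 0,"rz": 0,"tx": 0,"ty": -0.0005,"tz": -0.024,"gripper": 0.6},{"rx": 0,"ry": 0,"rz": 0,"tx": 0,"ty": -0.0005,"tz": -0.028,"gripper": 0.6},{"rx": 0,"ry": 0,"rz": 0,"tx": 0,"ty": -0.0005,"tz": -0.03,"gripper": 0.6},{"rx": 0,"ry": 0,"rz": 0,"tx": 0,"ty": -0.0005,"tz": -0.031,"gripper": 0.6},{"rx": 0,"ry": 0,"rz": 0,"tx": 0,"ty": -0.0005,"tz": -0.031,"gripper": 0.6},{"rx": 0,"ry": 0,"rz": 0,"tx": 0,"ty": -0.0005,"tz": -0.031,"gripper": 0.6}]}}

```text
t: 7.2
eef_pos: [0.5264, -0.1611, 0.2056]
ee_rot: [-3.141, 0.001, 3.141]
wrist_force: [1.7, 0.3, -3.2]
width: 0.0449
```

{"fn": "play_rows", "kwargs": {"increments": [{"rx": 0,"ry": 0,"rz": 0,"tx": 0,"ty": 0,"tz": -0.001,"gripper": 0.6},{"rx": 0,"ry": 0,"rz": 0,"tx": 0,"ty": 0,"tz": -0.002,"gripper": 0.6},{"rx": 0,"ry": 0,"rz": 0,"tx": 0,"ty": 0,"tz": -0.003,"gripper": 0.6},{"rx": 0,"ry": 0,"rz": 0,"tx": 0,"ty": 0,"tz": -0.003,"gripper": 0.6},{"rx": 0,"ry": 0,"rz": 0,"tx": 0,"ty": 0,"tz": -0.003,"gripper": 0.6}]}}

```text
t: 7.7
eef_pos: [0.5261, -0.1609, 0.2022]
ee_rot: [-3.142, -0.0, 3.141]
wrist_force: [1.0, -0.1, -2.7]
width: 0.045
```

```bash
python3 - <<'E'
from ov import *
s=robot.get_state(); print(s['t'],s['eef_pos'],s['ee_rot'],s['wrist_force'],s['torque'],s['width'])
snap('scene','s6')
overlay('s6',[],195,110,60,90,6,'pics/s6o.png',1.4,side=False)
E
```

```text
7.7 [ 0.52611495 -0.16094566  0.20224819] [-3.14158648e+00 -1.09332480e-04  3.14081076e+00] [ 1.00689519 -0.06631941 -2.66169712] [-0.00494381 -0.00086199  0.01651177] 0.04504301035961597
```

View pics/s6o.png

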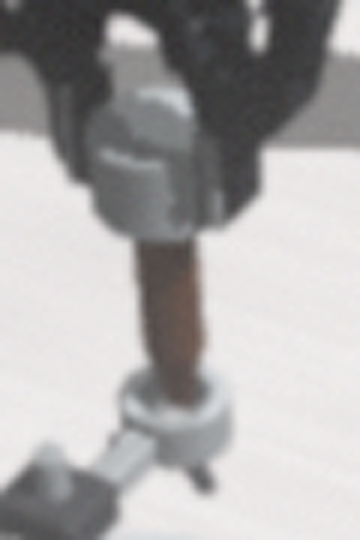

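The tip (crop 185,398) is inside the hole with no contact force beyond the weight. Continue down.

{"fn": "play_rows", "kwargs": {"increments": [{"rx": 0,"ry": 0,"rz": 0,"tx": 0,"ty": 0,"tz": -0.001,"gripper": 0.6},{"rx": 0,"ry": 0,"rz": 0,"tx": 0,"ty": 0,"tz": -0.002,"gripper": 0.6},{"rx": 0,"ry": 0,"rz": 0,"tx": 0,"ty": 0,"tz": -0.003,"gripper": 0.6},{"rx": 0,"ry": 0,"rz": 0,"tx": 0,"ty": 0,"tz": -0.004,"gripper": 0.6},{"rx": 0,"ry": 0,"rz": 0,"tx": 0,"ty": 0,"tz": -0.005,"gripper": 0.6},{"rx": 0,"ry": 0,"rz": 0,"tx": 0,"ty": 0,"tz": -0.005,"gripper": 0.6}]}}

```text
t: 8.35
eef_pos: [0.5261, -0.1609, 0.1971]
ee_rot: [3.141, -0.0, 3.141]
wrist_force: [0.3, -0.1, -3.0]
width: 0.045
```

{"fn": "play_rows", "kwargs": {"increments": [{"rx": 0,"ry": 0,"rz": 0,"tx": 0,"ty": 0,"tz": -0.001,"gripper": 0.6},{"rx": 0,"ry": 0,"rz": 0,"tx": 0,"ty": 0,"tz": -0.002,"gripper": 0.6},{"rx": 0,"ry": 0,"rz": 0,"tx": 0,"ty": 0,"tz": -0.003,"gripper": 0.6},{"rx": 0,"ry": 0,"rz": 0,"tx": 0,"ty": 0,"tz": -0.004,"gripper": 0.6},{"rx": 0,"ry": 0,"rz": 0,"tx": 0,"ty": 0,"tz": -0.005,"gripper": 0.6},{"rx": 0,"ry": 0,"rz": 0,"tx": 0,"ty": 0,"tz": -0.005,"gripper": 0.6}]}}

```text
t: 8.95
eef_pos: [0.526, -0.1609, 0.1921]
ee_rot: [3.141, -0.0, 3.141]
wrist_force: [-0.0, 0.3, -2.8]
width: 0.0451
```

```bash
python3 - <<'E'
from ov import *
for i in range(6):
  s=robot.get_state(); print(s['t'],s['eef_pos'],s['wrist_force'],s['torque'])
E
```

```text
8.95 [ 0.52604754 -0.16088915  0.19210709] [-0.02072557  0.28437001 -2.76633083] [-0.00375045 -0.00297948 -0.01091548]
8.95 [ 0.52604754 -0.16088915  0.19210709] [-0.02072557  0.28437001 -2.76633083] [-0.00375045 -0.00297948 -0.01091548]
8.95 [ 0.52604754 -0.16088915  0.19210709] [-0.02072557  0.28437001 -2.76633083] [-0.00375045 -0.00297948 -0.01091548]
8.95 [ 0.52604754 -0.16088915  0.19210709] [-0.02072557  0.28437001 -2.76633083] [-0.00375045 -0.00297948 -0.01091548]
8.95 [ 0.52604754 -0.16088915  0.19210709] [-0.02072557  0.28437001 -2.76633083] [-0.00375045 -0.00297948 -0.01091548]
8.95 [ 0.52604754 -0.16088915  0.19210709] [-0.02072557  0.28437001 -2.76633083] [-0.00375045 -0.00297948 -0.01091548]
```

{"fn": "play_rows", "kwargs": {"increments": [{"rx": 0,"ry": 0,"rz": 0,"tx": 0,"ty": 0,"tz": -0.001,"gripper": 0.6},{"rx": 0,"ry": 0,"rz": 0,"tx": 0,"ty": 0,"tz": -0.002,"gripper": 0.6},{"rx": 0,"ry": 0,"rz": 0,"tx": 0,"ty": 0,"tz": -0.003,"gripper": 0.6},{"rx": 0,"ry": 0,"rz": 0,"tx": 0,"ty": 0,"tz": -0.004,"gripper": 0.6},{"rx": 0,"ry": 0,"rz": 0,"tx": 0,"ty": 0,"tz": -0.004,"gripper": 0.6}]}}

```text
t: 9.45
eef_pos: [0.526, -0.1609, 0.1881]
ee_rot: [3.141, -0.0, 3.141]
wrist_force: [0.4, 0.7, -2.3]
width: 0.0451
```

{"fn": "play_rows", "kwargs": {"increments": [{"rx": 0,"ry": 0,"rz": 0,"tx": 0,"ty": 0,"tz": -0.001,"gripper": 0.6},{"rx": 0,"ry": 0,"rz": 0,"tx": 0,"ty": 0,"tz": -0.002,"gripper": 0.6},{"rx": 0,"ry": 0,"rz": 0,"tx": 0,"ty": 0,"tz": -0.003,"gripper": 0.6},{"rx": 0,"ry": 0,"rz": 0,"tx": 0,"ty": 0,"tz": -0.003,"gripper": 0.6}]}}

```text
t: 9.85
eef_pos: [0.526, -0.1609, 0.1851]
ee_rot: [3.141, -0.0, 3.141]
wrist_force: [0.5, 0.5, -2.0]
width: 0.0447
```

{"fn": "play_rows", "kwargs": {"increments": [{"rx": 0,"ry": 0,"rz": 0,"tx": 0,"ty": 0,"tz": -0.001,"gripper": 0.6},{"rx": 0,"ry": 0,"rz": 0,"tx": 0,"ty": 0,"tz": -0.002,"gripper": 0.6},{"rx": 0,"ry": 0,"rz": 0,"tx": 0,"ty": 0,"tz": -0.002,"gripper": 0.6},{"rx": 0,"ry": 0,"rz": 0,"tx": 0,"ty": 0,"tz": -0.002,"gripper": 0.6}]}}

```text
t: 10.25
eef_pos: [0.5261, -0.1609, 0.1832]
ee_rot: [3.142, -0.0, 3.141]
wrist_force: [0.6, 0.4, -2.1]
width: 0.0449
```

```bash
python3 - <<'E'
from ov import *
s=robot.get_state(); print(s['t'],s['eef_pos'],s['wrist_force'],s['torque'])
E
```

```text
10.25 [ 0.52613241 -0.1609166   0.18324725] [ 0.57366732  0.36302658 -2.13218291] [-0.00729307 -0.02816458  0.06963142]
```

{"fn": "play_rows", "kwargs": {"increments": [{"rx": 0,"ry": 0,"rz": 0,"tx": 0,"ty": 0,"tz": -0.001,"gripper": 0.6},{"rx": 0,"ry": 0,"rz": 0,"tx": 0,"ty": 0,"tz": -0.002,"gripper": 0.6},{"rx": 0,"ry": 0,"rz": 0,"tx": 0,"ty": 0,"tz": -0.002,"gripper": 0.6},{"rx": 0,"ry": 0,"rz": 0,"tx": 0,"ty": 0,"tz": -0.002,"gripper": 0.6}]}}

```text
t: 10.65
eef_pos: [0.5261, -0.1609, 0.1812]
ee_rot: [3.142, -0.0, 3.141]
wrist_force: [0.2, 0.4, -1.8]
width: 0.0453
```

{"fn": "play_rows", "kwargs": {"increments": [{"rx": 0,"ry": 0,"rz": 0,"tx": 0,"ty": 0,"tz": -0.001,"gripper": 0.6},{"rx": 0,"ry": 0,"rz": 0,"tx": 0,"ty": 0,"tz": -0.002,"gripper": 0.6},{"rx": 0,"ry": 0,"rz": 0,"tx": 0,"ty": 0,"tz": -0.002,"gripper": 0.6},{"rx": 0,"ry": 0,"rz": 0,"tx": 0,"ty": 0,"tz": -0.002,"gripper": 0.6}]}}

```text
t: 11.05
eef_pos: [0.5261, -0.1609, 0.1792]
ee_rot: [3.142, -0.0, 3.141]
wrist_force: [-0.4, -0.6, -1.6]
width: 0.045
```

```bash
python3 - <<'E'
from ov import *
s=robot.get_state(); print(s['t'],s['eef_pos'],s['wrist_force'],s['torque'])
snap('scene','s7')
s=robot.get_state(); print(s['t'],s['eef_pos'],s['wrist_force'],s['torque'])
overlay('s7',[],195,120,60,90,6,'pics/s7o.png',1.4,side=False)
E
```

```text
11.05 [ 0.52612049 -0.1609271   0.17921929] [-0.4426607  -0.57518887 -1.56471024] [-0.01097969  0.03757755 -0.03086425]
11.1 [ 0.52615001 -0.16093564  0.17926999] [-0.29707658  0.30425287 -2.28936069] [ 0.0141742   0.01652115 -0.01743958]
```

View pics/s7o.png

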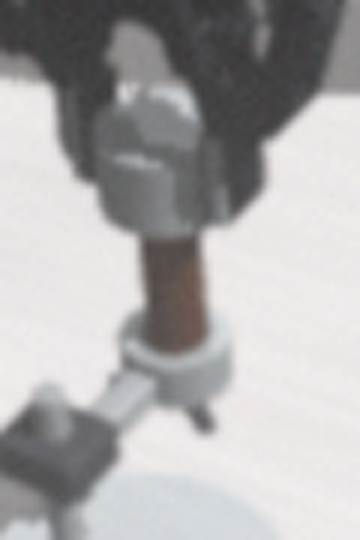

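The full handle diameter is in the hole mouth (crop 178,345) with clearance and no contact force. Continue down to the catches.

{"fn": "play_rows", "kwargs": {"increments": [{"rx": 0,"ry": 0,"rz": 0,"tx": 0,"ty": 0,"tz": -0.001,"gripper": 0.6},{"rx": 0,"ry": 0,"rz": 0,"tx": 0,"ty": 0,"tz": -0.002,"gripper": 0.6},{"rx": 0,"ry": 0,"rz": 0,"tx": 0,"ty": 0,"tz": -0.003,"gripper": 0.6},{"rx": 0,"ry": 0,"rz": 0,"tx": 0,"ty": 0,"tz": -0.004,"gripper": 0.6},{"rx": 0,"ry": 0,"rz": 0,"tx": 0,"ty": 0,"tz": -0.004,"gripper": 0.6}]}}

```text
t: 11.6
eef_pos: [0.526, -0.1609, 0.1751]
ee_rot: [3.141, -0.0, 3.141]
wrist_force: [-0.2, -0.3, -2.5]
width: 0.0445
```

{"fn": "play_rows", "kwargs": {"increments": [{"rx": 0,"ry": 0,"rz": 0,"tx": 0,"ty": 0,"tz": -0.001,"gripper": 0.6},{"rx": 0,"ry": 0,"rz": 0,"tx": 0,"ty": 0,"tz": -0.002,"gripper": 0.6},{"rx": 0,"ry": 0,"rz": 0,"tx": 0,"ty": 0,"tz": -0.003,"gripper": 0.6},{"rx": 0,"ry": 0,"rz": 0,"tx": 0,"ty": 0,"tz": -0.004,"gripper": 0.6},{"rx": 0,"ry": 0,"rz": 0,"tx": 0,"ty": 0,"tz": -0.004,"gripper": 0.6}]}}

```text
t: 12.1
eef_pos: [0.526, -0.1609, 0.1711]
ee_rot: [3.141, -0.0, 3.141]
wrist_force: [-0.7, -0.5, -1.6]
width: 0.0449
```

{"fn": "play_rows", "kwargs": {"increments": [{"rx": 0,"ry": 0,"rz": 0,"tx": 0,"ty": 0,"tz": -0.001,"gripper": 0.6},{"rx": 0,"ry": 0,"rz": 0,"tx": 0,"ty": 0,"tz": -0.002,"gripper": 0.6},{"rx": 0,"ry": 0,"rz": 0,"tx": 0,"ty": 0,"tz": -0.003,"gripper": 0.6},{"rx": 0,"ry": 0,"rz": 0,"tx": 0,"ty": 0,"tz": -0.004,"gripper": 0.6},{"rx": 0,"ry": 0,"rz": 0,"tx": 0,"ty": 0,"tz": -0.004,"gripper": 0.6}]}}

```text
t: 12.6
eef_pos: [0.526, -0.1609, 0.1671]
ee_rot: [3.141, -0.0, 3.141]
wrist_force: [-0.4, -0.6, -2.8]
width: 0.0448
```

{"fn": "play_rows", "kwargs": {"increments": [{"rx": 0,"ry": 0,"rz": 0,"tx": 0,"ty": 0,"tz": -0.001,"gripper": 0.6},{"rx": 0,"ry": 0,"rz": 0,"tx": 0,"ty": 0,"tz": -0.002,"gripper": 0.6},{"rx": 0,"ry": 0,"rz": 0,"tx": 0,"ty": 0,"tz": -0.003,"gripper": 0.6},{"rx": 0,"ry": 0,"rz": 0,"tx": 0,"ty": 0,"tz": -0.004,"gripper": 0.6},{"rx": 0,"ry": 0,"rz": 0,"tx": 0,"ty": 0,"tz": -0.004,"gripper": 0.6}]}}

```text
t: 13.1
eef_pos: [0.5261, -0.161, 0.1632]
ee_rot: [-3.142, -0.0, 3.141]
wrist_force: [0.3, 0.4, -2.0]
width: 0.0447
```

```bash
python3 - <<'E'
from ov import *
s=robot.get_state(); print(s['t'],s['eef_pos'],s['wrist_force'],s['torque'])
E
```

```text
13.1 [ 0.52608157 -0.16095908  0.16315148] [ 0.26958319  0.40966262 -2.01963608] [-0.03904995  0.00868181 -0.0158366 ]
```

{"fn": "play_rows", "kwargs": {"increments": [{"rx": 0,"ry": 0,"rz": 0,"tx": 0,"ty": 0,"tz": -0.001,"gripper": 0.6},{"rx": 0,"ry": 0,"rz": 0,"tx": 0,"ty": 0,"tz": -0.002,"gripper": 0.6},{"rx": 0,"ry": 0,"rz": 0,"tx": 0,"ty": 0,"tz": -0.003,"gripper": 0.6},{"rx": 0,"ry": 0,"rz": 0,"tx": 0,"ty": 0,"tz": -0.003,"gripper": 0.6}]}}

```text
t: 13.5
eef_pos: [0.5262, -0.1612, 0.1603]
ee_rot: [-3.141, 0.0, 3.141]
wrist_force: [-0.7, -1.5, -0.5]
width: 0.045
```

{"fn": "play_rows", "kwargs": {"increments": [{"rx": 0,"ry": 0,"rz": 0,"tx": 0,"ty": 0,"tz": -0.001,"gripper": 0.6},{"rx": 0,"ry": 0,"rz": 0,"tx": 0,"ty": 0,"tz": -0.002,"gripper": 0.6},{"rx": 0,"ry": 0,"rz": 0,"tx": 0,"ty": 0,"tz": -0.002,"gripper": 0.6}]}}

```text
t: 13.8
eef_pos: [0.5264, -0.1612, 0.1585]
ee_rot: [-3.141, 0.001, 3.141]
wrist_force: [-0.1, -1.7, 0.1]
width: 0.0454
```

{"fn": "play_rows", "kwargs": {"increments": [{"rx": 0,"ry": 0,"rz": 0,"tx": 0,"ty": 0,"tz": -0.001,"gripper": 0.6},{"rx": 0,"ry": 0,"rz": 0,"tx": 0,"ty": 0,"tz": -0.002,"gripper": 0.6},{"rx": 0,"ry": 0,"rz": 0,"tx": 0,"ty": 0,"tz": -0.002,"gripper": 0.6}]}}

```text
t: 14.1
eef_pos: [0.5265, -0.1612, 0.1565]
ee_rot: [-3.141, 0.001, 3.141]
wrist_force: [-0.9, -2.2, 2.7]
width: 0.045
```

```bash
python3 - <<'E'
from ov import *
s=robot.get_state(); print(s['t'],s['eef_pos'],s['wrist_force'],s['torque'])
E
```

```text
14.1 [ 0.52648577 -0.1611569   0.15653077] [-0.85028131 -2.15925656  2.73470287] [-0.35702546 -0.07062901 -0.02354518]
```

Catches engaged: push about 5 N, with a slight side force toward -y. I'll ease the tool -y a little and continue.

{"fn": "play_rows", "kwargs": {"increments": [{"rx": 0,"ry": 0,"rz": 0,"tx": -0.0002,"ty": -0.0005,"tz": 0,"gripper": 0.6},{"rx": 0,"ry": 0,"rz": 0,"tx": -0.0002,"ty": -0.0005,"tz": -0.001,"gripper": 0.6},{"rx": 0,"ry": 0,"rz": 0,"tx": -0.0002,"ty": -0.0005,"tz": -0.001,"gripper": 0.6}]}}

```text
t: 14.4
eef_pos: [0.5259, -0.1614, 0.1551]
ee_rot: [3.141, -0.0, 3.141]
wrist_force: [1.1, -1.2, 0.6]
width: 0.0454
```

{"fn": "play_rows", "kwargs": {"increments": [{"rx": 0,"ry": 0,"rz": 0,"tx": 0,"ty": 0,"tz": -0.001,"gripper": 0.6},{"rx": 0,"ry": 0,"rz": 0,"tx": 0,"ty": 0,"tz": -0.002,"gripper": 0.6},{"rx": 0,"ry": 0,"rz": 0,"tx": 0,"ty": 0,"tz": -0.002,"gripper": 0.6}]}}

```text
t: 14.7
eef_pos: [0.5257, -0.1613, 0.1528]
ee_rot: [3.141, -0.001, 3.141]
wrist_force: [0.9, -0.5, -0.4]
width: 0.0453
```

```bash
python3 - <<'E'
from ov import *
s=robot.get_state(); print(s['t'],s['eef_pos'],s['wrist_force'],s['torque'])
E
```

```text
14.7 [ 0.52565878 -0.16131825  0.15282045] [ 0.89200275 -0.50245907 -0.42563469] [-0.22979639 -0.25690066 -0.02126098]
```

Past the catch lip; drag is only about 2 N. Keep pushing down.

{"fn": "play_rows", "kwargs": {"increments": [{"rx": 0,"ry": 0,"rz": 0,"tx": 0.0001,"ty": -0.0002,"tz": -0.0015,"gripper": 0.6},{"rx": 0,"ry": 0,"rz": 0,"tx": 0.0001,"ty": -0.0002,"tz": -0.003,"gripper": 0.6},{"rx": 0,"ry": 0,"rz": 0,"tx": 0.0001,"ty": -0.0002,"tz": -0.0045,"gripper": 0.6},{"rx": 0,"ry": 0,"rz": 0,"tx": 0.0001,"ty": -0.0002,"tz": -0.006,"gripper": 0.6}]}}

```text
t: 15.1
eef_pos: [0.526, -0.1616, 0.1472]
ee_rot: [3.142, -0.0, 3.141]
wrist_force: [0.3, -0.4, 2.5]
width: 0.0451
```

{"fn": "play_rows", "kwargs": {"increments": [{"rx": 0,"ry": 0,"rz": 0,"tx": 0,"ty": 0,"tz": -0.0015,"gripper": 0.6},{"rx": 0,"ry": 0,"rz": 0,"tx": 0,"ty": 0,"tz": -0.003,"gripper": 0.6},{"rx": 0,"ry": 0,"rz": 0,"tx": 0,"ty": 0,"tz": -0.0045,"gripper": 0.6},{"rx": 0,"ry": 0,"rz": 0,"tx": 0,"ty": 0,"tz": -0.006,"gripper": 0.6}]}}

```text
t: 15.5
eef_pos: [0.526, -0.1617, 0.1412]
ee_rot: [-3.142, -0.0, 3.141]
wrist_force: [-0.4, 0.5, 2.5]
width: 0.045
```

```bash
python3 - <<'E'
from ov import *
s=robot.get_state(); print(s['t'],s['eef_pos'],s['wrist_force'],s['torque'])
snap('scene','s8')
overlay('s8',[],195,120,60,90,6,'pics/s8o.png',1.4,side=False)
E
```

```text
15.5 [ 0.52603042 -0.16165113  0.14115898] [-0.41153834  0.45679535  2.52706172] [-0.07444177 -0.0910062   0.01525855]
```

View pics/s8o.png

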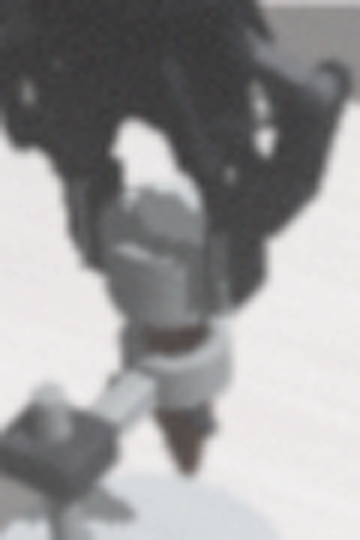

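The handle tip now shows below the ring at crop (190,470), with the head about 19 mm off the ring top. Continue.

{"fn": "play_rows", "kwargs": {"increments": [{"rx": 0,"ry": 0,"rz": 0,"tx": 0,"ty": 0,"tz": -0.0015,"gripper": 0.6},{"rx": 0,"ry": 0,"rz": 0,"tx": 0,"ty": 0,"tz": -0.003,"gripper": 0.6},{"rx": 0,"ry": 0,"rz": 0,"tx": 0,"ty": 0,"tz": -0.0045,"gripper": 0.6},{"rx": 0,"ry": 0,"rz": 0,"tx": 0,"ty": 0,"tz": -0.006,"gripper": 0.6},{"rx": 0,"ry": 0,"rz": 0,"tx": 0,"ty": 0,"tz": -0.0075,"gripper": 0.6},{"rx": 0,"ry": 0,"rz": 0,"tx": 0,"ty": 0,"tz": -0.009,"gripper": 0.6}]}}

```text
t: 16.15
eef_pos: [0.5261, -0.1616, 0.1322]
ee_rot: [3.142, 0.0, 3.141]
wrist_force: [-0.4, -0.9, 2.0]
width: 0.045
```

{"fn": "play_rows", "kwargs": {"increments": [{"rx": 0,"ry": 0,"rz": 0,"tx": 0,"ty": 0,"tz": -0.0015,"gripper": 0.6},{"rx": 0,"ry": 0,"rz": 0,"tx": 0,"ty": 0,"tz": -0.003,"gripper": 0.6},{"rx": 0,"ry": 0,"rz": 0,"tx": 0,"ty": 0,"tz": -0.0045,"gripper": 0.6},{"rx": 0,"ry": 0,"rz": 0,"tx": 0,"ty": 0,"tz": -0.006,"gripper": 0.6},{"rx": 0,"ry": 0,"rz": 0,"tx": 0,"ty": 0,"tz": -0.006,"gripper": 0.6}]}}

```text
t: 16.65
eef_pos: [0.5258, -0.1616, 0.1258]
ee_rot: [3.141, -0.001, 3.141]
wrist_force: [0.3, -0.3, -1.1]
width: 0.045
```

```bash
python3 - <<'E'
from ov import *
s=robot.get_state(); print(s['t'],s['eef_pos'],s['wrist_force'],s['torque'])
snap('scene','s9')
overlay('s9',[],195,120,60,90,6,'pics/s9o.png',1.4,side=False)
E
```

```text
16.65 [ 0.52580371 -0.16157793  0.12577119] [ 0.27781215 -0.33721668 -1.06487484] [-0.14031932 -0.27431805 -0.01458069]
```

View pics/s9o.png

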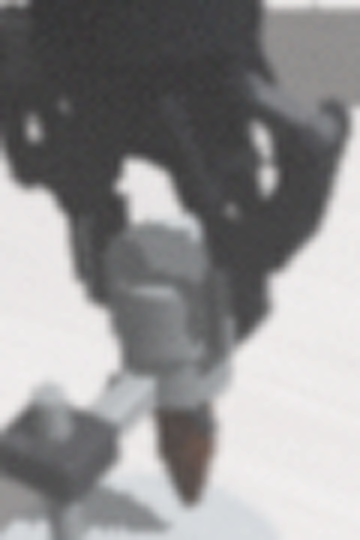

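Head is nearly on the ring (crop 165,370). Small steps now.

{"fn": "play_rows", "kwargs": {"increments": [{"rx": 0,"ry": 0,"rz": 0,"tx": 0,"ty": 0,"tz": -0.001,"gripper": 0.6},{"rx": 0,"ry": 0,"rz": 0,"tx": 0,"ty": 0,"tz": -0.002,"gripper": 0.6}]}}

```text
t: 16.9
eef_pos: [0.5261, -0.1616, 0.1244]
ee_rot: [-3.142, 0.0, 3.141]
wrist_force: [0.3, -0.2, 2.7]
width: 0.0451
```

{"fn": "play_rows", "kwargs": {"increments": [{"rx": 0,"ry": 0,"rz": 0,"tx": 0,"ty": 0,"tz": -0.0005,"gripper": 0.6},{"rx": 0,"ry": 0,"rz": 0,"tx": 0,"ty": 0,"tz": -0.001,"gripper": 0.6}]}}

```text
t: 17.1
eef_pos: [0.5261, -0.1616, 0.1233]
ee_rot: [-3.142, 0.0, 3.141]
wrist_force: [-0.8, -0.3, 1.7]
width: 0.0451
```

```bash
python3 - <<'E'
from ov import *
s=robot.get_state(); print(s['t'],s['eef_pos'],s['wrist_force'],s['torque'])
E
```

```text
17.1 [ 0.52606357 -0.16162889  0.12334339] [-0.81687198 -0.29976343  1.67215744] [-0.02227659 -0.04325732 -0.00246398]
```

{"fn": "play_rows", "kwargs": {"increments": [{"rx": 0,"ry": 0,"rz": 0,"tx": 0,"ty": 0,"tz": -0.0003,"gripper": 0.6},{"rx": 0,"ry": 0,"rz": 0,"tx": 0,"ty": 0,"tz": -0.0005,"gripper": 0.6}]}}

```text
t: 17.3
eef_pos: [0.5261, -0.1616, 0.1228]
ee_rot: [-3.142, 0.0, 3.141]
wrist_force: [0.2, 0.1, 1.4]
width: 0.045
```

{"fn": "play_rows", "kwargs": {"increments": [{"rx": 0,"ry": 0,"rz": 0,"tx": 0,"ty": 0,"tz": -0.0003,"gripper": 0.6},{"rx": 0,"ry": 0,"rz": 0,"tx": 0,"ty": 0,"tz": -0.0005,"gripper": 0.6}]}}

```text
t: 17.5
eef_pos: [0.5261, -0.1616, 0.1223]
ee_rot: [3.142, 0.0, 3.141]
wrist_force: [0.1, -0.2, 1.8]
width: 0.0451
```

```bash
python3 - <<'E'
from ov import *
s=robot.get_state(); print(s['t'],s['eef_pos'],s['wrist_force'],s['torque'])
E
```

```text
17.5 [ 0.5260626  -0.16163233  0.12227225] [ 0.12673446 -0.24974868  1.83331167] [-0.00487786 -0.05859079 -0.01478573]
```

{"fn": "play_rows", "kwargs": {"increments": [{"rx": 0,"ry": 0,"rz": 0,"tx": 0,"ty": 0,"tz": -0.0003,"gripper": 0.6},{"rx": 0,"ry": 0,"rz": 0,"tx": 0,"ty": 0,"tz": -0.0005,"gripper": 0.6}]}}

```text
t: 17.7
eef_pos: [0.5261, -0.1617, 0.122]
ee_rot: [-3.141, 0.0, 3.141]
wrist_force: [0.1, -0.0, 5.8]
width: 0.0455
```

{"fn": "play_rows", "kwargs": {"increments": [{"rx": 0,"ry": 0,"rz": 0,"tx": 0,"ty": 0,"tz": -0.0002,"gripper": 0.6},{"rx": 0,"ry": 0,"rz": 0,"tx": 0,"ty": 0,"tz": -0.0003,"gripper": 0.6}]}}

```text
t: 17.9
eef_pos: [0.5261, -0.1617, 0.122]
ee_rot: [-3.141, 0.0, 3.141]
wrist_force: [-1.1, 0.9, 7.1]
width: 0.0446
```

```bash
python3 - <<'E'
from ov import *
s=robot.get_state(); print(s['t'],s['eef_pos'],s['wrist_force'],s['torque'])
E
```

```text
17.9 [ 0.52608928 -0.1616638   0.1219666 ] [-1.11187635  0.87041126  7.14370992] [ 0.0417849   0.19700115 -0.00654953]
```

Contact at TCP z 0.122, exactly the predicted home height (0.1219), force 7 N total. Seated; open and check.

{"fn": "play_rows", "kwargs": {"increments": [{"rx": 0,"ry": 0,"rz": 0,"tx": 0,"ty": 0,"tz": 0,"gripper": 0.4},{"rx": 0,"ry": 0,"rz": 0,"tx": 0,"ty": 0,"tz": 0,"gripper": 0.3},{"rx": 0,"ry": 0,"rz": 0,"tx": 0,"ty": 0,"tz": 0,"gripper": 0.15},{"rx": 0,"ry": 0,"rz": 0,"tx": 0,"ty": 0,"tz": 0,"gripper": 0},{"rx": 0,"ry": 0,"rz": 0,"tx": 0,"ty": 0,"tz": 0,"gripper": 0},{"rx": 0,"ry": 0,"rz": 0,"tx": 0,"ty": 0,"tz": 0,"gripper": 0}]}}

```text
t: 18.5
eef_pos: [0.526, -0.1616, 0.1214]
ee_rot: [3.141, -0.0, 3.141]
wrist_force: [-0.3, -0.1, -0.5]
width: 0.0854
```

```bash
python3 - <<'E'
from ov import *
s=robot.get_state(); print(s['t'],s['eef_pos'],s['wrist_force'],s['torque'],s['width'])
snap('scene','s10')
overlay('s10',[],185,110,80,100,6,'pics/s10o.png',1.4,side=False)
E
```

```text
18.5 [ 0.52598795 -0.16160733  0.12136524] [-0.25335137 -0.09789129 -0.50857417] [ 0.02171044  0.02401439 -0.0050543 ] 0.08544315116434854
```

View pics/s10o.png

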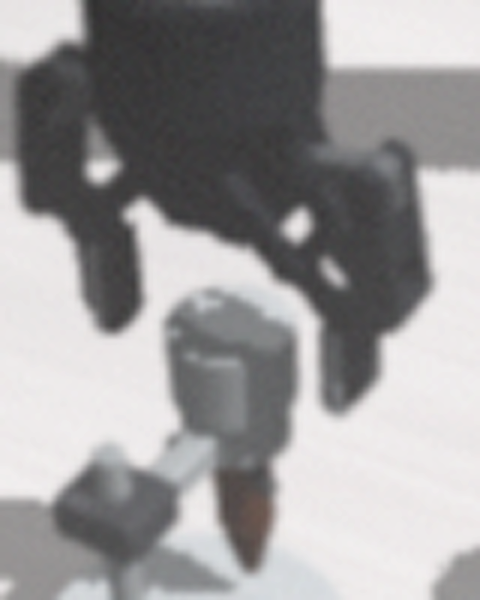

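The jaws are open and clear, and the head sits directly on the ring. I'll lift away and check with both cameras.

{"fn": "play_rows", "kwargs": {"increments": [{"rx": 0,"ry": 0,"rz": 0,"tx": 0,"ty": 0,"tz": 0.01,"gripper": 0},{"rx": 0,"ry": 0,"rz": 0,"tx": 0,"ty": 0,"tz": 0.03,"gripper": 0},{"rx": 0,"ry": 0,"rz": 0,"tx": 0,"ty": 0,"tz": 0.06,"gripper": 0},{"rx": 0,"ry": 0,"rz": 0,"tx": 0,"ty": 0,"tz": 0.1,"gripper": 0},{"rx": 0,"ry": 0,"rz": 0,"tx": -0.03,"ty": 0.03,"tz": 0.13,"gripper": 0},{"rx": 0,"ry": 0,"rz": 0,"tx": -0.06,"ty": 0.07,"tz": 0.14,"gripper": 0},{"rx": 0,"ry": 0,"rz": 0,"tx": -0.09,"ty": 0.11,"tz": 0.14,"gripper": 0},{"rx": 0,"ry": 0,"rz": 0,"tx": -0.12,"ty": 0.15,"tz": 0.14,"gripper": 0},{"rx": 0,"ry": 0,"rz": 0,"tx": -0.15,"ty": 0.19,"tz": 0.14,"gripper": 0},{"rx": 0,"ry": 0,"rz": 0,"tx": -0.17,"ty": 0.23,"tz": 0.14,"gripper": 0},{"rx": 0,"ry": 0,"rz": 0,"tx": -0.17,"ty": 0.27,"tz": 0.14,"gripper": 0},{"rx": 0,"ry": 0,"rz": 0,"tx": -0.17,"ty": 0.31,"tz": 0.14,"gripper": 0},{"rx": 0,"ry": 0,"rz": 0,"tx": -0.17,"ty": 0.31,"tz": 0.14,"gripper": 0},{"rx": 0,"ry": 0,"rz": 0,"tx": -0.17,"ty": 0.31,"tz": 0.14,"gripper": 0}]}}

```text
t: 19.95
eef_pos: [0.3558, 0.149, 0.2621]
ee_rot: [-3.141, 0.001, -3.139]
wrist_force: [0.0, -0.6, -0.4]
width: 0.0857
```

```bash
python3 - <<'E'
from ov import *
s=robot.get_state(); print(s['t'],s['eef_pos'],s['wrist_force'])
snap('scene','s11'); snap('top','t11')
x,y=.526,-.1612
ci=[((x,y,.14),.023),((x,y,.11),.023),((x,y,.051),.011),((x,y,.025),.004)]
overlay('s11',ci,190,140,70,80,5,'pics/f1.png',1.4)
overlay('t11',[((x,y,.14),.023),((x,y,.11),.023)],325,190,70,60,5,'pics/f2.png',1.4)
a=cv2.imread('pics/f1.png');b=cv2.imread('pics/f2.png');cv2.imwrite('pics/f.png',np.vstack([a[:300],b][:1]+[b])if 0 else np.vstack([a,b])[:700])
cv2.imwrite('pics/f.png',cv2.resize(cv2.imread('pics/f.png'),(600,600)))
E
```

```text
19.95 [0.35583075 0.14904944 0.26207212] [ 0.01789494 -0.59808803 -0.44156315]
```

View pics/f.png

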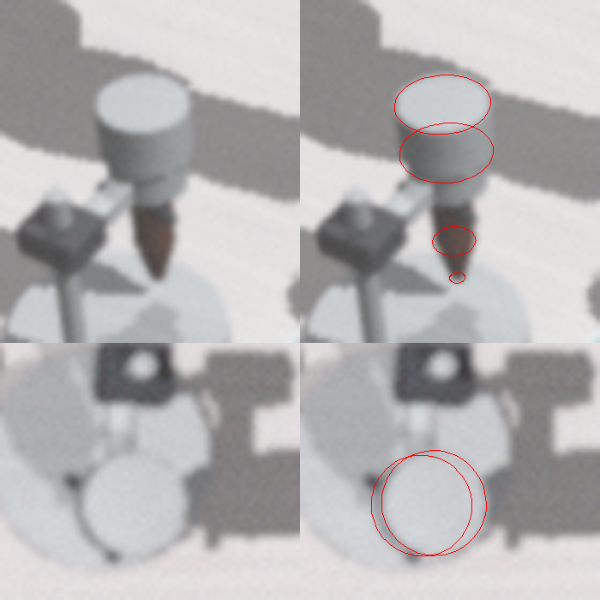

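View pics/t11.png

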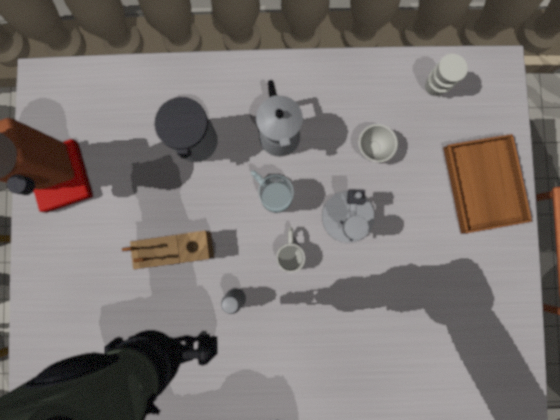

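Both overlays match a seated, upright tamper (head-top circle at z=0.14, tip at z=0.025). The socket is empty and the bystanders are where they were. I'll do one zoomed check for a gap under the head and for bystander shifts.

```bash
python3 - <<'E'
from ov import *
x,y=.526,-.1612
for i,dz in enumerate((0,.0025)):
    overlay('s11',[((x,y,.14+dz),.023),((x,y,.11+dz),.023),((x,y,.11),.02)],200,148,36,40,10,f'pics/g{i}.png',1.6)
cv2.imwrite('pics/g.png',np.hstack([cv2.imread('pics/g0.png'),cv2.imread('pics/g1.png')[:,360:]])[:, :])
a=cv2.imread('pics/g.png'); cv2.imwrite('pics/g.png',cv2.resize(a,(800,int(400*800/1080))))
A=load('top0')['color'].astype(int);B=load('t11')['color'].astype(int)
for n,(u,v,r) in dict(moka=(280,118,30),cup=(290,255,18),jug=(276,193,22),can=(182,125,30),sugar=(378,143,22),shaker=(232,300,14)).items():
    a=A[v-r:v+r,u-r:u+r].mean(2);b=B[v-r:v+r,u-r:u+r].mean(2)
    print(n,cv2.phaseCorrelate(a.astype(np.float32),b.astype(np.float32)))
E
```

```text
moka ((-0.018557914191745795, -0.0126527147037514), 1.0212818728552924)
cup ((-0.03066593624081193, -0.050169826175014975), 0.9946130556456837)
jug ((0.5469405212989464, 0.4997732783403137), 1.043884022441911)
can ((-0.03335656184950864, -0.008671985882934052), 0.9945207574632433)
sugar ((0.5469495364681585, 0.509967346265686), 1.0313374389836818)
shaker ((0.08770850475259984, 0.018664700531717315), 0.9658716493182712)
```

View pics/g.png

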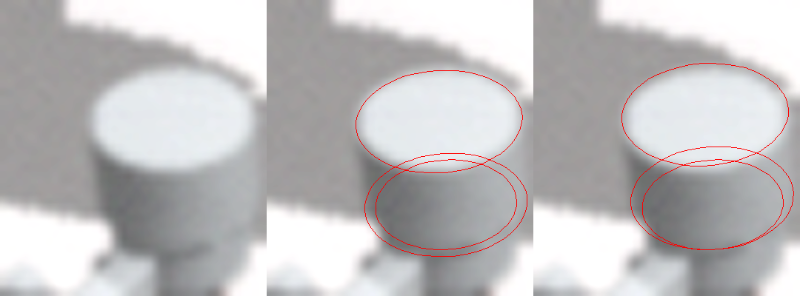

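The zero-lift overlay fits and the +2.5 mm one doesn't. No brown gap shows under the head, and the bystanders haven't moved. Handing in.

```bash
python3 -c "
from station import robot
print(robot.close_job())"
```

```text
the job is handed in; nothing more can be done
None
```

The tamper is out of the holder and hanging handle-down in the ring stand, released, and the job is handed in at about 20 s of the 72 s allowed. No verdict is reported, so this rests on my own checks.

- **Insertion:** the handle went in with no sign of touching the ring until the catches. There I felt about 5 N of push and a small side force toward -y, and eased the tool over about 0.5 mm.
- **Seating:** the tool stopped at z = 0.122 m, against a predicted 0.1219 m for the head fully home, with about 7 N on the wrist. The wrist sensor cannot read the squeeze of the catches, so I only know the total stayed under 27 N from the low push.
- **Final pictures:** with the gripper clear, outlines of a seated, upright tamper match in both cameras. An outline 2.5 mm higher does not fit, and no gap shows under the head.
- **Bystanders:** none moved more than about 0.75 px (roughly 1.5 mm) between the first and last top pictures. The milk jug and sugar bowl both gave about 0.5 px in the comparison, which I took as an artefact of the method.

One move call was refused for missing fields before the arm moved; I resent it in full.

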